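# Unlock and prime the tilted resin pump

### The arm

A 6-joint arm with a two-finger parallel gripper is mounted at the origin on the work surface. World frame = base frame: x ahead of the robot, y to its left, z up, the work surface at z = 0. Lengths are in m, angles in degrees, forces in N, time in s.
With the tool pointing down it reaches from about 0.3 to 0.75 m from the base axis. Payload 8.5 kg.
Tool frame: the origin (TCP) lies at the very end of the fingers, on their centre line; the grasp point (between the pads) lies 19 mm behind it (env.grasp_offset is the distance from the TCP to the grasp point, in m); y points along the fingers, z is the direction in which the jaws open and shut, and the axes are right-handed (so a half turn about y gives the same grasp; the last joint's range is limited). The gripper opens to 85 mm and grips with 20 to 120 N. Pads are 22 mm wide; open, the fingers measure 114 mm over their backs; the gripper's body (76 mm by 85 mm) begins 54 mm behind the grasp point. The pads swing forward as they close: fully open they stand 13 mm farther back than shut.
Start: joints at [-75.934, 21.807, 74.336, -0, 83.858, -12.336], TCP at [0.245, -0.493, 0.231] pointing down, gripper open.
Joint ranges: [-178.18, 178.18], [-50.72, 133.34], [12.68, 142.11], [-81.47, 261.47], [9.98, 163.14], [-165.26, 165.26]. Speed limits (degrees/s): [136.94, 136.94, 180, 180, 180, 180].

### API

Orientations are given as a 3x3 rotation matrix whose columns are the frame's x, y, z axes.
In Python, from rig import env gives the robot as it stands. The module is installed in compiled form; this text tells all that it offers.
- The arm moves only by the shell command python3 -m pendant 'ROWS' [FORCE]. ROWS is JSON, a list of rows, each a list of 3 entries, a list of its own where there are three numbers: the shift along the world's x, y, z as a fraction of full scale, then the turn about the world's z as a fraction of full scale, then the opening, from 0 (shut) to 1 (fully open). A call has 1 to 12 rows; each row shifts and turns the commanded pose from where the row before left it; what a row does not reach is not made up. Full scale, the value 1, is 30 mm for a shift and 5 degrees for a turn. A row lasts 1/12 s, in which the tool goes at most 41.7 mm and 7.16 degrees, less where a joint would pass 70% of its speed; a pose out of reach is approached as far as the arm can. A call with a number of a shift or a turn outside -1 to 1 is refused whole. A call with a gripper value outside its range is refused whole. The fingers move at their own pace and stop on an object; FORCE is the grip in N (left out, the last holds). Time passes only in rows, so rows that do not move let the fingers close. It gives the time, the measured TCP pose, the force and the opening at its end, in the units of the state.
- env.observe(): the state, without advancing time (a new reading comes with each control period).
- env.get_image(name): name is "scene" or "side" or "wrist"; returns (picture, depth): 420x560x3 uint8, red, green, blue; 420x560 float32, m along the optical axis (not along the pixel's ray), 0 where there is no reading.
- env.camera_model(name): a dict with "camera_matrix" (3x3 intrinsics, pixels), "dist_coeffs" ([k1, k2, p1, p2, k3] as OpenCV has them; the pictures are not rectified), "R" (3x3) and "t" (3): a world point X has camera coordinates R X + t; the wrist camera has in their place "tool_from_camera" (4x4, takes a point from camera to tool coordinates, whose origin is the TCP and whose axes are the tool frame's). Camera axes: x right, y down, z forward; pixel columns grow to the right and rows downward; lengths in m; the calibration is good to about 2 mm. A picture is of the moment at which its call begins: read the wrist's pose just before it. camera_model takes no time and is no camera call.
- env.close_job(): hands the job in, once; it reports no verdict.
The state is a dict: "time_s": time; "q": joint angles; "qvel": joint speeds; "joint_efforts": joint torques, N m; "position": TCP position; "tool_rot": TCP orientation; "ft_force": force on the tool from outside, world axes, zero at the start; "wrist_torque": the same for the moment, N m; "grip_width": finger opening in m.
Only numpy, scipy, OpenCV 4.12 (cv2) and the standard library are available. Lean on these libraries where they do the work, as an engineer would, in place of code of your own. Each camera call takes 0.05 s, during which the arm holds its last target.

### The job

One of the two tilted pump bottles still has its grey lock clip around the stem under the pump head: pull that clip off sideways by its grip plate and lay it in the aluminium tray. Then, with closed fingers, press that pump's head straight along its tilted stem down to its stop, keep it pushed firmly against the stop for a second without forcing it, and let it come all the way back up. Do not work the other pump, and leave the two cups, the jar and the wooden plug standing where they are.

Things in the scene. Friction and masses are not known exactly. Their poses are not given: they have to be found in the camera images.
- plunger_top (a point): Centre of the flat top of the white head (disc, 32 mm across, 12 mm high, on a 12 mm stem) of the pump with the clip. z points out along the stem, 30 degrees from vertical, leaning to the robot; y is horizontal, x uphill, away from the robot. It is pressed along -z; come in along the stem, fingers' closing line along y. A 10 mm thick spout leaves the rim along -y, to 94 mm from the axis.
- plunger (a joint): Stroke of that head in m: 0 fully up, grows as it is pressed, 0.016 at its stop. Spring: about 5 N at the top, 10 N at the stop, which is rigid: meet it slowly (15 mm/s or less), push with about 15 to 25 N in all, never over 60 N. The clip, while on, blocks it after 3 mm.
- hoop (a point): Middle of the clipped pump's steel hoop bar, 10 mm thick, horizontal along pump's y, 52 mm to each side, 100 mm above the head's top and 15 mm farther from the robot: it keeps a gripper that points straight down off the head. From its ends the side bars run back, away from the robot. The other pump has the same.
- clip_grip (a point): Grip point of the loose grey plastic lock clip, in the clip's own frame (axes as plunger_top while on the pump): middle of its grip plate, 10 mm below its top edge. Plate 10 mm thick (y), 26 mm wide (x), 34 mm high (z). It stands 56 mm along +y from the stem axis, 35 mm clear of the head's rim: open the fingers only some 35 mm, close along y, come in along the stem.
- clip_mid (a point): Middle of the clip (73 mm long along its y, 27 mm wide): 31.5 mm along the clip's -y and 14 mm along its -z from clip_grip.
- clip: The clip, about 20 g; origin on the stem axis (while on) at its underside, 56 mm along -y and 24 mm along -z from clip_grip. A strip 10 mm wide, 6 mm thick at the bottom joins the plate to a fork 20 mm high that straddles the stem, open to -y. It lies on a deck in a channel between two 5 mm ribs along y: slide it about 50 mm along +y, then lift along z. Light friction.
- tray: Fixed open aluminium tray, 110 mm (x) by 180 mm (y) by 22 mm high, walls and floor 4 mm; origin at the centre of its underside, z up.
- pump: Fixed plywood cradle, 190 by 120 mm, with the tilted white bottle that carries the clip; origin on the table, z up. The head's top is 188 mm above the table, 33 mm along this frame's -x from the origin.
- pump2: The other, identical cradle and bottle, without a clip; same frame as pump.
- plunger2 (a joint): Stroke of the other pump's head, 0 up to 0.016 at its stop; not to be pressed.
- cup: White loose plastic cup under the spout of the clipped pump, 66 mm across, 85 mm high; origin at the centre of its foot.
- cup2: The same kind of cup under the other pump's spout.
- jar: White jar with a black lid, 68 mm across, 90 mm high, at the back; origin at the centre of its foot.
- plug: Tapered wooden plug, 36 mm across at its foot, 85 mm high, standing between the pumps; origin at the centre of its foot.
Not all that is in view belongs to the job. Leave any yellow look-alike of the clip alone.

How it is judged (in metres and radians):
On the way, in this order (a step that is already met when the one before it is completed fails the run):
1. the clip lies released and at rest in the tray (x of clip_mid in the frame of tray between -0.045 and 0.045 m and y of clip_mid in the frame of tray between -0.078 and 0.078 m and z of clip_mid in the frame of tray between 0 and 0.03 m and contact force between the fingers and clip below 0.1 N and linear speed of clip below 0.03 m/s), for 0.2 s.
2. the head is held on its stop (stroke over 14.5 mm), pushed by the fingers with more than 12 N for 0.5 s (value of joint plunger above 0.0145 m and contact force between the fingers and plunger above 12 N), for 0.5 s.
At the end, for the whole second after the job is handed in: The clip lies released and at rest in the tray (its middle within 45 mm by 78 mm of the tray's centre along the tray's x and y, and less than 30 mm above its underside), and both pump heads are fully up (stroke under 1.5 mm) (all of step 1 and value of joint each of plunger, plunger2 below 0.0015 m); the robot touches nothing.
It fails at once if the head is forced: more than 60 N between robot and head (contact force between any of the fingers, the arm and plunger above 60 N).
It fails at once if the other pump is worked (stroke over 4 mm) (value of joint plunger2 above 0.004 m).
It fails at once if a cup, the jar or the plug is pushed more than 30 mm or tipped (distance of any of cup, cup2, jar, plug from where it was at the start of the episode above 0.03 m or angle between any of cup, cup2, jar, plug's own z axis and vertical above 0.5 rad).
It also fails if it takes over 54 s, if anything falls off the work surface, if the arm or the gripper's body presses on something with over 40 N, if the wrist force passes 120 N, or if a joint passes its speed limit or range.

## Working session

There is one attempt and no reset: what is moved stays moved. The work goes in short steps, Python scripts to look and compute and a shell command to move; the robot and the scene stay as the last step left them, time stands still between calls to the robot, and variables do not carry over. Pictures are saved under pics/ and viewed, and the job is handed in when it is done.

```bash
mkdir -p pics; ls -la
python3 - <<'E'
from rig import env
import numpy as np, cv2
np.set_printoptions(precision=4,suppress=True)
print(env.observe(), env.grasp_offset)
for n in ["scene","side","wrist"]:
    im,d=env.get_image(n); cv2.imwrite(f"pics/{n}0.png",cv2.cvtColor(im,cv2.COLOR_RGB2BGR)); np.savez(f"pics/{n}0.npz",im=im,d=d)
    print(n,env.camera_model(n))
E
```

```text
total 12
drwxr-xr-x  3 agent agent 4096 Dec  6 03:55 .
drwxr-xr-x 23 root  root  4096 Dec  6 03:55 ..
drwxr-xr-x  2 agent agent 4096 Dec  6 03:55 pics
{'time_s': 0.0, 'q': array([-75.9359,  21.8421,  74.3847,   0.0014,  83.8577, -12.3372]), 'qvel': array([ 0.0192,  0.1186, -0.0064,  0.036 , -0.0134,  0.0718]), 'joint_efforts': array([ -0.0026, -44.8476, -23.1279,  -0.0003,   0.0048,  -0.    ]), 'position': array([ 0.2445, -0.4924,  0.2307]), 'tool_rot': array([[-0.8957, -0.0003,  0.4447],
       [-0.4447,  0.0014, -0.8957],
       [-0.0003, -1.    , -0.0014]]), 'ft_force': array([ 0.2326, -0.0462, -0.4311]), 'wrist_torque': array([ 0.01  ,  0.0191, -0.0407]), 'grip_width': 0.08545112356535832} 0.0187
scene {'camera_matrix': array([[419.4649,   0.    , 276.7348],
       [  0.    , 419.4649, 207.3919],
       [  0.    ,   0.    ,   1.    ]]), 'dist_coeffs': array([-0.125,  0.   ,  0.   ,  0.   ,  0.   ]), 'R': array([[ 0.7518,  0.6593, -0.0111],
       [ 0.567 , -0.655 , -0.4996],
       [-0.3366,  0.3693, -0.8662]]), 't': array([-0.4273, -0.292 ,  1.3013])}
side {'camera_matrix': array([[508.1931,   0.    , 283.2883],
       [  0.    , 508.1931, 208.451 ],
       [  0.    ,   0.    ,   1.    ]]), 'dist_coeffs': array([-0.0382,  0.    ,  0.    ,  0.    ,  0.    ]), 'R': array([[-0.8877, -0.4604, -0.0089],
       [-0.3058,  0.6038, -0.7362],
       [ 0.3443, -0.6507, -0.6767]]), 't': array([0.4978, 0.3335, 1.051 ])}
wrist {'camera_matrix': array([[342.9406,   0.    , 279.1608],
       [  0.    , 342.9406, 216.761 ],
       [  0.    ,   0.    ,   1.    ]]), 'dist_coeffs': array([-0.0758,  0.    ,  0.    ,  0.    ,  0.    ]), 'tool_from_camera': array([[-0.0006,  0.9579,  0.2871, -0.0728],
       [ 0.0003, -0.2871,  0.9579, -0.1422],
       [ 1.    ,  0.0007, -0.0001,  0.0002],
       [ 0.    ,  0.    ,  0.    ,  1.    ]])}
```

View pics/scene0.png

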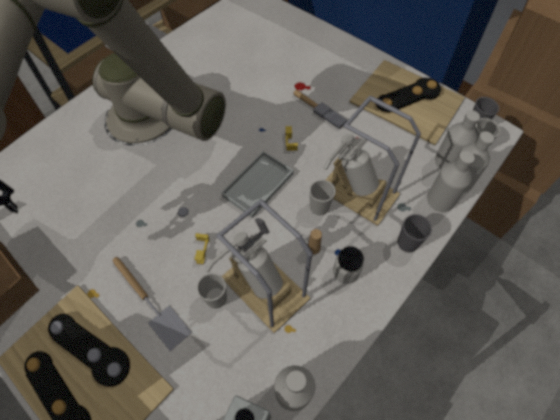

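View pics/side0.png

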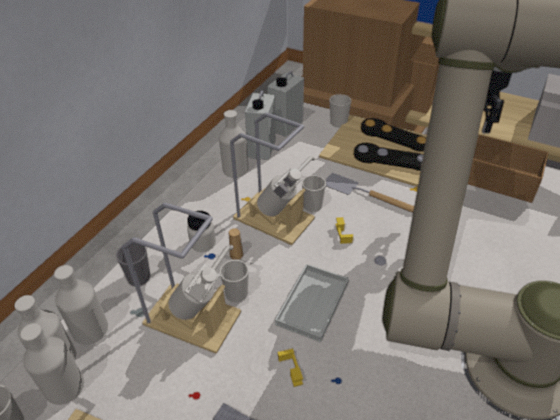

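View pics/wrist0.png

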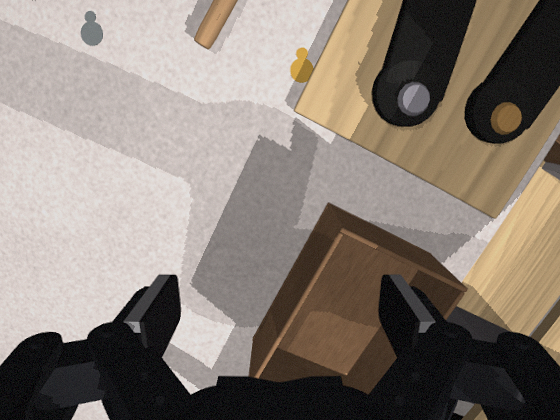

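```bash
cat > h.py <<'E'
import numpy as np, cv2
from rig import env
np.set_printoptions(precision=4,suppress=True)
def crop(n,x0,y0,x1,y1,s,out,g=1.6):
    im=np.load(f"pics/{n}.npz")["im"][y0:y1,x0:x1]
    im=np.clip(255*(im/255.)**(1/g),0,255).astype(np.uint8)
    cv2.imwrite(f"pics/{out}.png",cv2.cvtColor(cv2.resize(im,None,fx=s,fy=s,interpolation=cv2.INTER_CUBIC),cv2.COLOR_RGB2BGR))
def cam(n,pose=None):
    c=env.camera_model(n)
    if n!="wrist": return c["camera_matrix"],c["dist_coeffs"],c["R"],c["t"]
    T=np.eye(4);T[:3,:3]=pose[0];T[:3,3]=pose[1];M=np.linalg.inv(T@c["tool_from_camera"])
    return c["camera_matrix"],c["dist_coeffs"],M[:3,:3],M[:3,3]
def ray(c,uv):
    K,D,R,t=c
    p=cv2.undistortPoints(np.array([[uv]],float),K,D)[0,0]
    d=R.T@np.array([p[0],p[1],1]); return -R.T@t,d
def onz(c,uv,z):
    o,d=ray(c,uv); return o+d*(z-o[2])/d[2]
def dpt(c,uv,dep):
    o,d=ray(c,uv); return o+d*dep
def tri(ca,ua,cb,ub):
    o1,d1=ray(ca,ua);o2,d2=ray(cb,ub)
    A=np.stack([d1,-d2],1);s=np.linalg.lstsq(A,o2-o1,rcond=None)[0]
    p,q=o1+s[0]*d1,o2+s[1]*d2
    return (p+q)/2,np.linalg.norm(p-q)
def proj(c,X):
    K,D,R,t=c
    return cv2.projectPoints(np.array(X,float).reshape(-1,1,3),cv2.Rodrigues(R)[0],t,K,D)[0][:,0]
E
python3 - <<'E'
from h import *
crop("scene0",180,70,440,340,2.2,"s1"); crop("side0",120,110,360,370,2.2,"d1")
E
```

```text
(no output)
```

View pics/s1.png

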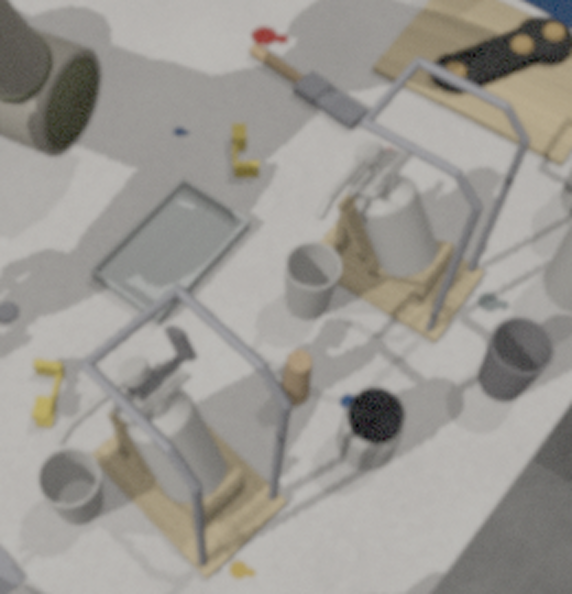

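View pics/d1.png

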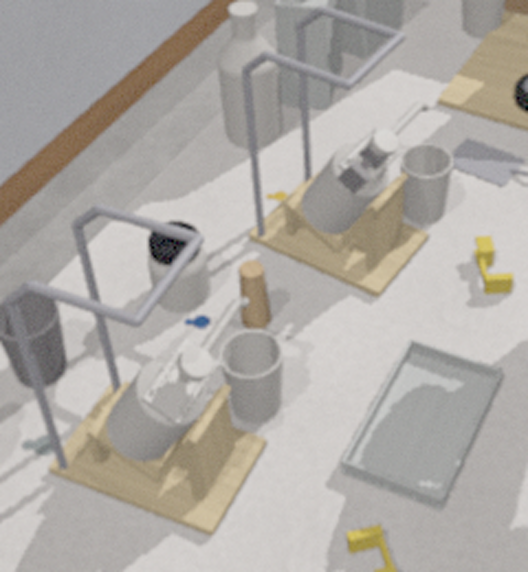

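Run:
```python
from h import *
crop("scene0",205,190,315,290,7,"s2"); crop("side0",220,110,320,220,5.4,"d2")
```

```text
(no output)
```

View pics/s2.png

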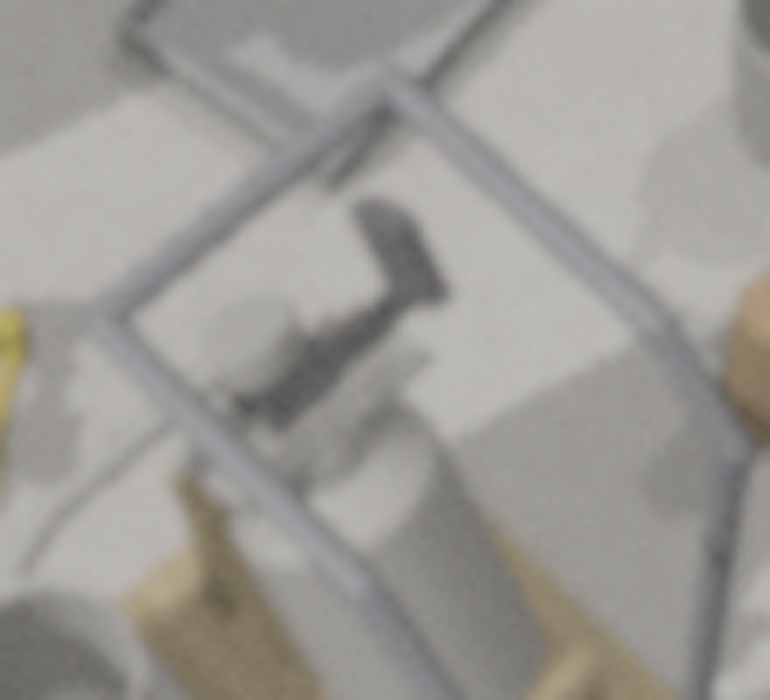

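View pics/d2.png

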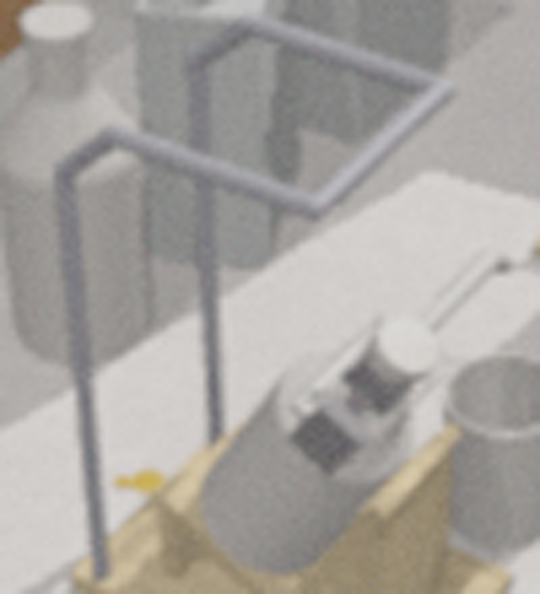

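Run:
```python
from h import *
a=cam("scene");b=cam("side")
ds=np.load("pics/scene0.npz")["d"];dd=np.load("pics/side0.npz")["d"]
P={}
for n,u,v in [("hoop+y",(260.4,202.1),(278.5,148.5)),("hoop-y",(220,235.4),(303,126.7)),("head",(240.7,237.9),(295.6,173)),]:
    p,e=tri(a,u,b,v);P[n]=p;print(n,p,e)
h=(P["hoop+y"]+P["hoop-y"])/2;y=P["hoop+y"]-P["hoop-y"];print("hoop mid",h,np.linalg.norm(y),np.degrees(np.arctan2(y[1],y[0]))-90)
for c,d,uv in [(a,ds,(240,238)),(b,dd,(295,173)),(b,dd,(280,191)),(a,ds,(262,226))]:
    i,j=int(uv[1]),int(uv[0]); z=np.median(d[i-1:i+2,j-1:j+2]); print(uv,z,dpt(c,uv,z))
# yellow etc
```

```text
hoop+y [ 0.6259 -0.108   0.2876] 0.00018086370714068
hoop-y [ 0.616  -0.21    0.2879] 0.003590455653136312
head [ 0.6086 -0.1587  0.187 ] 0.002202605181725437
hoop mid [ 0.621  -0.159   0.2877] 0.10248259771931476 -5.527092827117613
(240, 238) 0.87097776 [ 0.6103 -0.1605  0.1911]
(295, 173) 1.233911 [ 0.6079 -0.1563  0.1893]
(280, 191) 1.20968 [ 0.6181 -0.0969  0.1732]
(262, 226) 0.894086 [ 0.6228 -0.1066  0.1826]
```

```bash
python3 -m pendant '[[[0,0,1],1,0.45],[[0,0,1],1,0.45],[[0,0,1],1,0.45],[[0,0,1],1,0.45],[[0.3,0.3,1],1,0.45],[[0.5,0.5,1],1,0.45],[[0.8,0.8,0.6],1,0.45],[[0.9,0.9,0.4],1,0.45],[[0.9,0.9,0],1,0.45],[[0.9,0.9,0],1,0.45],[[0.9,0.9,0],1,0.45],[[0.9,0.9,0],1,0.45]]' 40; python3 -c "
from h import *
o=env.observe();print(o['q']);print(o['tool_rot'])"
```

```text
time_s: 1.15
position: [0.4285, -0.308, 0.4412]
tool_rot: [[-0.059, -0.0, 0.998], [-0.998, 0.0, -0.059], [-0.0, -1.0, -0.0]]
ft_force: [1.3, 0.3, -0.5]
grip_width: 0.0384
[-48.572   16.5439  48.6354  -0.0006 114.8396 -45.2124]
[[-0.0586 -0.0002  0.9983]
 [-0.9983  0.0002 -0.0586]
 [-0.0002 -1.     -0.0002]]
```

```bash
python3 -m pendant '[[[0.9,0.9,0],1,0.45],[[0.9,0.9,0],1,0.45],[[0.8,0.8,0],1,0.45],[[0.5,0.5,0],1,0.45],[[0.3,0.3,0],1,0.45],[[0,0,0],1,0.45],[[0,0,0],1,0.45],[[0,0,0],1,0.45],[[0,0,0],1,0.45],[[0,0,0],1,0.45],[[0,0,0],1,0.45],[[0,0,0],1,0.45]]'; python3 -m pendant '[[[0,0,0],1,0.45],[[0,0,0],1,0.45],[[0,0,0],1,0.45],[[0,0,0],1,0.45],[[1,-0.2,0],1,0.45],[[1,-0.2,0],0,0.45],[[1,-0.2,0],0,0.45]]'; python3 -c "
from h import *
o=env.observe();print(o['q']);print(o['tool_rot'])"
```

```text
time_s: 2.15
position: [0.5296, -0.2076, 0.441]
tool_rot: [[0.835, -0.001, 0.55], [-0.55, 0.0, 0.835], [-0.001, -1.0, -0.0]]
ft_force: [0.4, -0.3, -0.4]
grip_width: 0.0385
time_s: 2.73
position: [0.6201, -0.2255, 0.4417]
tool_rot: [[0.989, 0.0, 0.149], [-0.149, -0.0, 0.989], [0.0, -1.0, -0.0]]
ft_force: [1.2, -0.8, 0.5]
grip_width: 0.0384
[ -30.2408   34.837    18.2603   -0.0012  126.8835 -111.6488]
[[ 0.9888  0.0003  0.1494]
 [-0.1494 -0.0002  0.9888]
 [ 0.0003 -1.     -0.0001]]
```

```bash
python3 -m pendant '[[[0,0,0],-1,0.45],[[0,0,0],-1,0.45],[[0,0,0],-1,0.45],[[0,0,0],-1,0.45],[[0.8,-0.46,0],-0.3,0.45],[[0.8,-0.46,0],0,0.45],[[0.8,-0.46,0],0,0.45]]'; python3 -c "
from h import *
o=env.observe();print(o['q']);print(o['tool_rot'])"
```

```text
time_s: 3.32
position: [0.6582, -0.2545, 0.4098]
tool_rot: [[0.865, 0.02, 0.501], [-0.501, -0.007, 0.865], [0.021, -1.0, 0.004]]
ft_force: [0.1, 1.2, 0.5]
grip_width: 0.0382
[-30.8164  40.3397  12.8424   0.3068 125.6007 -90.5341]
[[ 0.8649  0.0205  0.5015]
 [-0.5015 -0.0071  0.8652]
 [ 0.0213 -0.9998  0.0041]]
```

```bash
python3 -m pendant '[[[0.6,-0.34,0.7],0,0.45],[[0.6,-0.34,0.7],0,0.45],[[0.6,-0.34,0.7],0,0.45]]'; python3 -c "
from h import *
o=env.observe();print(o['q']);print(o['tool_rot'])"
```

```text
time_s: 3.57
position: [0.6542, -0.2621, 0.428]
tool_rot: [[0.863, 0.065, 0.501], [-0.501, -0.026, 0.865], [0.07, -0.998, 0.01]]
ft_force: [-0.5, 0.5, 0.0]
grip_width: 0.0385
[-31.6873  38.9426  12.6807   0.8547 124.4029 -91.0865]
[[ 0.8629  0.0654  0.5011]
 [-0.5005 -0.0259  0.8653]
 [ 0.0696 -0.9975  0.0104]]
```

```bash
python3 -m pendant '[[[0.85,-0.5,0.9],0,0.45],[[0.85,-0.5,0.9],0,0.45],[[0.85,-0.5,0.9],0,0.45],[[0.85,-0.5,0.9],0,0.45],[[0.85,-0.5,0.9],0,0.45],[[0.85,-0.5,0.9],0,0.45],[[-0.5,0.3,-0.5],0,0.45],[[-0.5,0.3,-0.5],0,0.45]]'; python3 -c "
from h import *
o=env.observe();print(o['q']);print(o['tool_rot'])"
```

```text
time_s: 4.23
position: [0.6285, -0.2715, 0.4206]
tool_rot: [[0.848, 0.176, 0.5], [-0.495, -0.073, 0.866], [0.189, -0.982, 0.025]]
ft_force: [0.5, -0.9, 0.5]
grip_width: 0.0381
[-34.0829  29.8561  31.5539   2.2938 107.8245 -93.0337]
[[ 0.8481  0.1758  0.4999]
 [-0.4952 -0.0729  0.8657]
 [ 0.1886 -0.9817  0.0252]]
```

```bash
python3 -m pendant '[[[0.5,-0.3,0.5],0.8,0.45],[[0.5,-0.3,0.5],0.8,0.45],[[0.85,-0.5,0.9],0.8,0.45],[[0.85,-0.5,0.9],0,0.45],[[0.85,-0.5,0.9],0,0.45],[[0.85,-0.5,0.9],0,0.45],[[0.85,-0.5,0.9],0,0.45],[[0.85,-0.5,0.9],0,0.45],[[0.85,-0.5,0.9],0,0.45],[[0.85,-0.5,0.9],0,0.45]]'; python3 -c "
from h import *
o=env.observe();print(o['q']);print(o['tool_rot'])"
```

```text
time_s: 5.07
position: [0.6731, -0.3178, 0.4804]
tool_rot: [[0.888, 0.336, 0.313], [-0.296, -0.102, 0.95], [0.35, -0.937, 0.009]]
ft_force: [0.4, 0.0, 0.1]
grip_width: 0.0385
[ -36.7617   35.7343   12.7387    7.3894  111.9676 -104.4671]
[[ 0.8885  0.3355  0.3132]
 [-0.2963 -0.1018  0.9497]
 [ 0.3505 -0.9365  0.009 ]]
```

```bash
python3 -m pendant '[[[0.85,-0.5,0.9],0,0.45],[[0.85,-0.5,0.9],0,0.45],[[0.85,-0.5,0.9],0,0.45],[[0.85,-0.5,0.9],0,0.45],[[0.85,-0.5,0.9],0,0.45],[[0.85,-0.5,0.9],0,0.45],[[0.85,-0.5,0.9],0,0.45],[[-0.5,0.7,-0.5],0,0.45]]'; python3 -c "
from h import *
o=env.observe();print(o['q']);print(o['tool_rot'])"
```

```text
time_s: 5.73
position: [0.6826, -0.3274, 0.4921]
tool_rot: [[0.824, 0.465, 0.323], [-0.277, -0.167, 0.946], [0.494, -0.87, -0.009]]
ft_force: [1.5, -1.6, 0.4]
grip_width: 0.0382
[ -37.5499   30.9497   22.6438    8.7772   97.9136 -105.4267]
[[ 0.8244  0.4649  0.3228]
 [-0.2766 -0.1667  0.9464]
 [ 0.4938 -0.8695 -0.0089]]
```

```bash
python3 -m pendant '[[[-0.5,0.95,0],0.9,0.41],[[-0.5,0.95,0],0.9,0.41],[[-0.5,0.95,0],0.9,0.41],[[-0.5,0.95,-0.5],0,0.41],[[-0.5,0.95,-0.5],0,0.41],[[-0.5,0.95,-0.5],0,0.41],[[-0.5,0.95,-0.5],0,0.41],[[-0.4,0.9,-1],0,0.41],[[0,0,-1],0,0.41],[[0,0,-1],0,0.41],[[0,0,-1],0,0.41],[[0,0,0],0,0.41]]'
python3 - <<'E'
from h import *
o=env.observe();print(o['q']);print(o['tool_rot'],o['position'])
im,d=env.get_image("wrist"); np.savez("pics/w1.npz",im=im,d=d,R=o['tool_rot'],p=o['position'])
crop("w1",0,0,560,420,1.4,"w1")
E
```

```text
time_s: 6.73
position: [0.5614, -0.096, 0.3061]
tool_rot: [[0.874, 0.478, 0.09], [-0.077, -0.046, 0.996], [0.48, -0.877, -0.003]]
ft_force: [-0.3, -0.9, -0.3]
grip_width: 0.0347
[ -26.1216    9.4514   84.6543   11.3233   59.2851 -114.509 ]
[[ 0.874   0.4775  0.0899]
 [-0.0772 -0.0462  0.9959]
 [ 0.4798 -0.8774 -0.0035]] [ 0.5614 -0.096   0.3061]
```

View pics/w1.png

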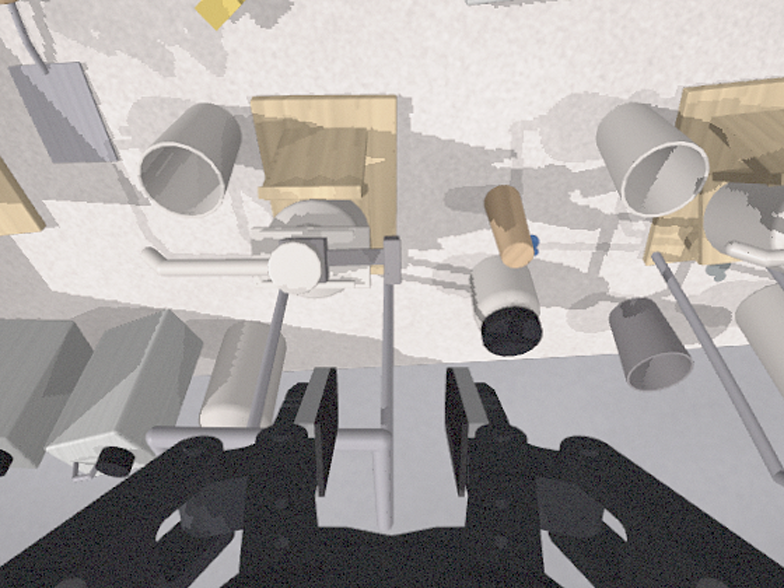

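Run:
```python
from h import *
f=np.load("pics/w1.npz");im,d=f["im"],f["d"];R,p=f["R"],f["p"]
c=cam("wrist",(R,p)); b=cam("scene")
o=dpt
for n,u,v in [("head",297,267),("plate",393,259),("hoop+",380,438),("hoop-",152,437)]:
    uv=(u/1.4,v/1.4); i,j=int(uv[1]),int(uv[0]); z=np.median(d[i-2:i+3,j-2:j+3]); X=o(c,uv,z);print(n,z,X)
    if n=="head": print("ray at z=.188",onz(c,uv,.188)); H=onz(c,uv,.188)
    if n=="plate": print("ray at .187", onz(c,uv,.187))
zs=np.array([-.4977,.048,.866]);y=np.array([.096,.9954,0]);x=np.cross(y,zs)
G=H+.056*y-.011*zs;print("pred grip",G)
e=.010
C=[G+sx*.013*x+sy*.005*y+.010*zs for sx in(-1,1) for sy in(-1,1)]
print(proj(c,C)*1.4)
```

```text
head 0.27570635 [ 0.6051 -0.1548  0.187 ]
ray at z=.188 [ 0.6043 -0.1545  0.188 ]
plate 0.2757394 [ 0.6069 -0.0994  0.1836]
ray at .187 [ 0.604  -0.0992  0.187 ]
hoop+ 0.21173084 [ 0.621  -0.1063  0.2892]
hoop- 0.21196853 [ 0.6125 -0.2094  0.29  ]
pred grip [ 0.6151 -0.0992  0.1785]
[[386.0541 244.7146]
 [403.6781 244.8553]
 [385.8135 289.2768]
 [403.0253 289.4092]]
```

Run:
```python
from h import *
crop("w1",180,150,300,220,6.6,"w1z")
f=np.load("pics/w1.npz");d=f["d"]
print(np.round(d[160:212:3,270:292:2],3))
```

```text
[[0.469 0.469 0.468 0.468 0.469 0.469 0.468 0.483 0.484 0.483 0.482]
 [0.471 0.473 0.473 0.471 0.471 0.473 0.472 0.488 0.487 0.487 0.486]
 [0.476 0.475 0.476 0.477 0.476 0.476 0.476 0.492 0.489 0.489 0.49 ]
 [0.48  0.479 0.295 0.288 0.289 0.289 0.288 0.286 0.494 0.496 0.494]
 [0.483 0.483 0.273 0.273 0.273 0.273 0.273 0.273 0.274 0.496 0.497]
 [0.487 0.486 0.274 0.274 0.274 0.273 0.274 0.273 0.274 0.502 0.502]
 [0.303 0.303 0.275 0.275 0.275 0.274 0.274 0.274 0.275 0.507 0.505]
 [0.302 0.303 0.274 0.274 0.274 0.276 0.275 0.275 0.275 0.509 0.511]
 [0.303 0.304 0.276 0.275 0.275 0.274 0.276 0.275 0.276 0.514 0.515]
 [0.304 0.303 0.304 0.275 0.278 0.277 0.276 0.277 0.277 0.518 0.517]
 [0.507 0.506 0.507 0.276 0.276 0.276 0.277 0.275 0.276 0.522 0.524]
 [0.51  0.511 0.511 0.278 0.278 0.277 0.277 0.278 0.278 0.526 0.527]
 [0.531 0.532 0.491 0.277 0.277 0.279 0.277 0.278 0.278 0.53  0.532]
 [0.536 0.534 0.485 0.279 0.278 0.279 0.278 0.277 0.279 0.536 0.538]
 [0.541 0.539 0.482 0.278 0.278 0.279 0.278 0.279 0.278 0.54  0.54 ]
 [0.547 0.545 0.477 0.473 0.472 0.474 0.545 0.545 0.545 0.544 0.545]
 [0.549 0.55  0.473 0.468 0.468 0.47  0.548 0.55  0.55  0.549 0.55 ]
 [0.553 0.552 0.    0.465 0.464 0.466 0.554 0.553 0.554 0.554 0.551]]
```

View pics/w1z.png

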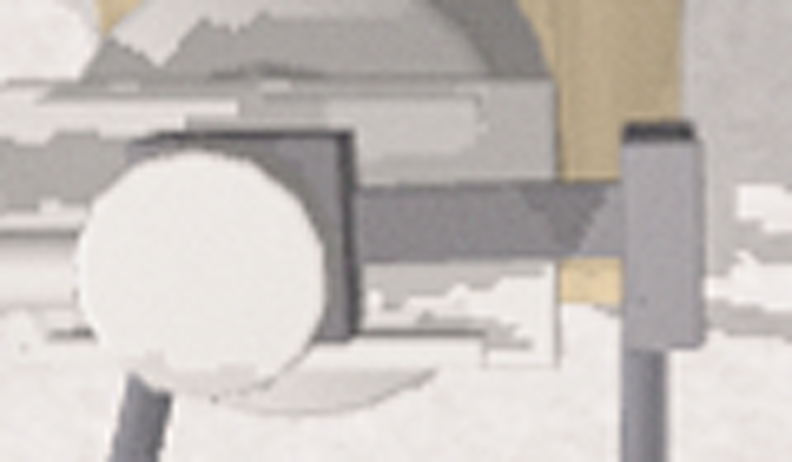

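Run:
```python
from h import *
f=np.load("pics/w1.npz");d=f["d"];R,p=f["R"],f["p"]
c=cam("wrist",(R,p))
P=dpt(c,(280,186.8),np.median(d[180:193,277:284]));H=dpt(c,(210.6,191.2),np.median(d[186:197,206:216]))
print(P,H, "tool frame plate",R.T@(P-p),"head",R.T@(H-p))
T=P+R[:,1]*.024; print("target",T,"delta",T-p, "rows", (T-p)/.03)
```

```text
[ 0.6079 -0.1001  0.1845] [ 0.6054 -0.1561  0.1871] tool frame plate [-0.0174  0.1291  0.0006] head [-0.014   0.1282 -0.0555]
target [ 0.6194 -0.1012  0.1634] delta [ 0.058  -0.0052 -0.1427] rows [ 1.9323 -0.1725 -4.7569]
```

```bash
python3 -m pendant '[[[-0.25,0.02,-0.14],0,0.41],[[-0.25,0.02,-0.14],0,0.41],[[0.45,-0.04,-0.84],0,0.41],[[0.45,-0.04,-0.84],0,0.41],[[0.3,-0.03,-0.56],0,0.41],[[0.3,-0.03,-0.56],0,0.41],[[0.2,-0.02,-0.37],0,0.41],[[0,0,0],0,0.41]]'
python3 - <<'E'
from h import *
o=env.observe();print(o['tool_rot'],o['position'])
im,d=env.get_image("wrist"); np.savez("pics/w2.npz",im=im,d=d,R=o['tool_rot'],p=o['position'])
crop("w2",100,120,400,345,2.6,"w2")
E
```

```text
time_s: 7.45
position: [0.6007, -0.1011, 0.2083]
tool_rot: [[0.87, 0.485, 0.09], [-0.076, -0.05, 0.996], [0.488, -0.873, -0.007]]
ft_force: [-0.3, -0.0, -0.3]
grip_width: 0.0351
[[ 0.8697  0.4853  0.0901]
 [-0.0755 -0.0497  0.9959]
 [ 0.4878 -0.8729 -0.0065]] [ 0.6007 -0.1011  0.2083]
```

View pics/w2.png

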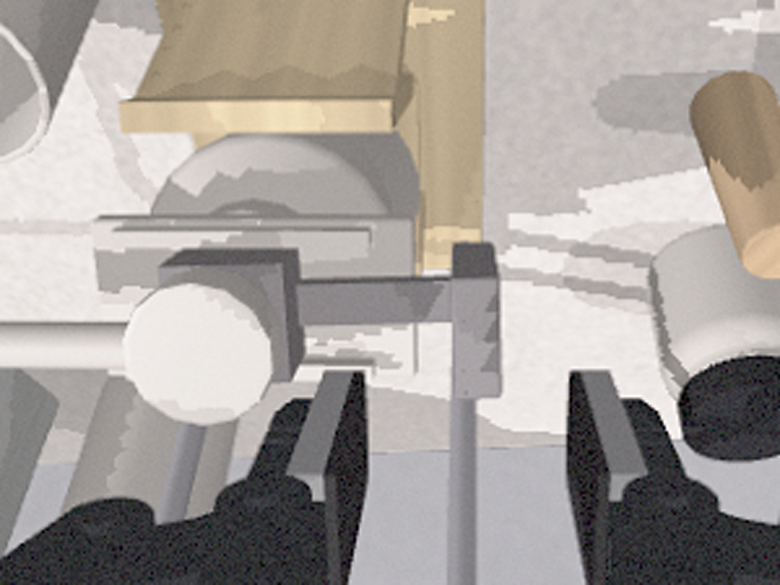

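```bash
python3 -m pendant '[[[0.18,-0.01,-0.36],0,0.41],[[0.18,-0.01,-0.36],0,0.41],[[0.18,-0.01,-0.36],0,0.41],[[0.18,-0.01,-0.36],0,0.41],[[0,0,0],0,0.41]]'
python3 - <<'E'
from h import *
o=env.observe();print(o['tool_rot'],o['position'])
im,d=env.get_image("wrist"); np.savez("pics/w3.npz",im=im,d=d,R=o['tool_rot'],p=o['position'])
crop("w3",100,120,400,345,2.6,"w3")
E
```

```text
time_s: 7.92
position: [0.621, -0.1016, 0.1624]
tool_rot: [[0.871, 0.482, 0.09], [-0.076, -0.048, 0.996], [0.484, -0.875, -0.006]]
ft_force: [-1.1, -0.0, -0.1]
grip_width: 0.0348
[[ 0.8715  0.4821  0.0898]
 [-0.0759 -0.0484  0.9959]
 [ 0.4845 -0.8748 -0.0056]] [ 0.621  -0.1016  0.1624]
```

View pics/w3.png

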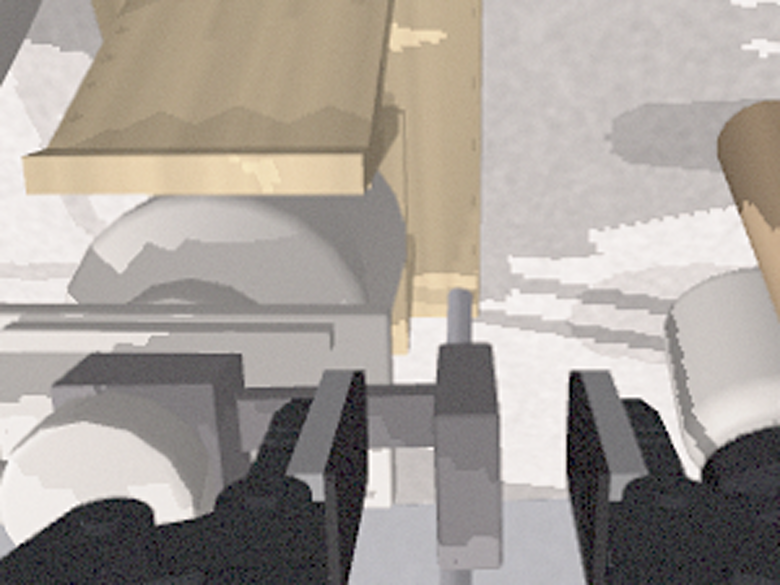

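```bash
python3 -m pendant '[[[0,0,0],0,0.05],[[0,0,0],0,0.05],[[0,0,0],0,0.05],[[0,0,0],0,0.05],[[0,0,0],0,0.05],[[0,0,0],0,0.05]]' 40; python3 -m pendant '[[[0.03,0.3,0],0,0.05],[[0.03,0.3,0],0,0.05],[[0.03,0.3,0],0,0.05],[[0,0,0],0,0.05]]'
```

```text
time_s: 8.47
position: [0.6214, -0.102, 0.1661]
tool_rot: [[0.869, 0.487, 0.09], [-0.075, -0.051, 0.996], [0.489, -0.872, -0.008]]
ft_force: [2.0, 1.1, 3.5]
grip_width: 0.009
time_s: 8.8
position: [0.6239, -0.0732, 0.1658]
tool_rot: [[0.869, 0.486, 0.089], [-0.074, -0.049, 0.996], [0.489, -0.872, -0.007]]
ft_force: [1.4, 4.2, 6.0]
grip_width: 0.0091
```

```bash
python3 -m pendant '[[[0.03,0.35,0],0,0.05],[[0.03,0.35,0],0,0.05],[[0.03,0.35,0],0,0.05],[[0,0,0],0,0.05]]'
python3 - <<'E'
from h import *
o=env.observe()
im,d=env.get_image("wrist"); np.savez("pics/w4.npz",im=im,d=d,R=o['tool_rot'],p=o['position'])
crop("w4",100,120,400,345,2.6,"w4")
E
```

```text
time_s: 9.13
position: [0.6255, -0.0414, 0.1644]
tool_rot: [[0.871, 0.483, 0.088], [-0.075, -0.048, 0.996], [0.485, -0.874, -0.006]]
ft_force: [-0.3, -0.9, -0.5]
grip_width: 0.0092
```

View pics/w4.png

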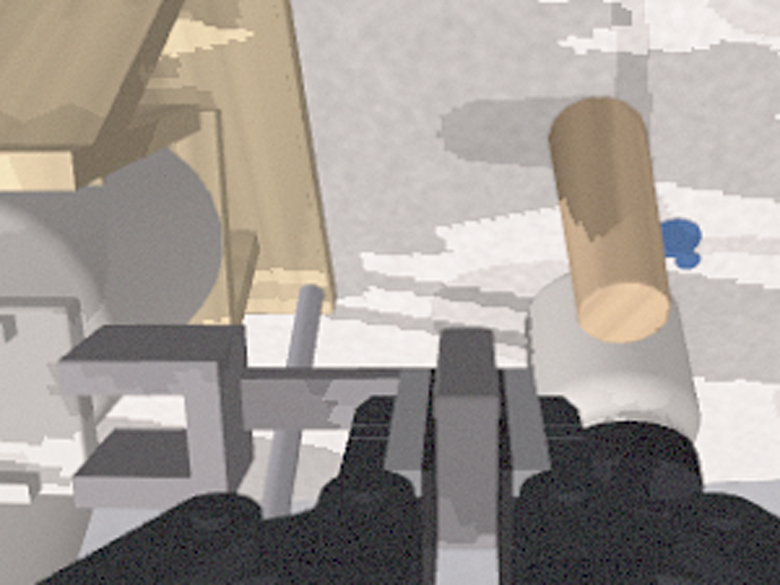

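```bash
python3 -m pendant '[[[-0.2,0.02,0.36],0,0.05],[[-0.4,0.04,0.7],0,0.05],[[-0.4,0.04,0.7],0,0.05],[[-0.4,0.04,0.7],0,0.05]]'
python3 - <<'E'
from h import *
a=cam("scene");b=cam("side")
S=[onz(a,(180+u/2.2,70+v/2.2),.022) for u,v in [(185,183),(250,225),(95,275)]]
D=[onz(b,(120+u/2.2,110+v/2.2),.022) for u,v in [(415,345),(502,375),(440,500),(345,465)]]
print(np.array(S));print(np.array(D),np.mean(D,0))
D=np.array(D);print(np.linalg.norm(D-np.roll(D,-1,0),axis=1))
E
```

```text
time_s: 9.52
position: [0.5832, -0.0395, 0.24]
tool_rot: [[0.87, 0.484, 0.09], [-0.076, -0.05, 0.996], [0.487, -0.874, -0.007]]
ft_force: [0.3, 0.0, 0.5]
grip_width: 0.0094
[[ 0.4093  0.1272  0.022 ]
 [ 0.5154  0.1316  0.022 ]
 [ 0.42   -0.0483  0.022 ]]
[[ 0.5085 -0.0333  0.022 ]
 [ 0.4069 -0.0373  0.022 ]
 [ 0.4017  0.1353  0.022 ]
 [ 0.5033  0.1414  0.022 ]] [0.4551 0.0515 0.022 ]
[0.1016 0.1727 0.1017 0.1748]
```

```bash
python3 -m pendant '[[[-0.68,0.65,-0.4],0.3,0.05],[[-0.68,0.65,-0.4],0.3,0.05],[[-0.68,0.65,-0.4],0.3,0.05],[[-0.68,0.65,-0.4],0.3,0.05],[[-0.68,0.65,-0.4],0.3,0.05],[[-0.68,0.65,-0.4],0.1,0.05],[[0,0,0],0,0.05]]'
python3 - <<'E'
from h import *
o=env.observe();print(o['q'])
im,d=env.get_image("wrist"); np.savez("pics/w5.npz",im=im,d=d,R=o['tool_rot'],p=o['position'])
crop("w5",0,0,560,420,1.4,"w5")
E
```

```text
time_s: 10.1
position: [0.4569, 0.08, 0.1648]
tool_rot: [[0.875, 0.482, -0.052], [0.048, 0.02, 0.999], [0.482, -0.876, -0.005]]
ft_force: [-1.4, 0.6, -1.3]
grip_width: 0.0096
[  -7.4965    8.0675  113.5041    9.4689   30.3188 -107.5189]
```

View pics/w5.png

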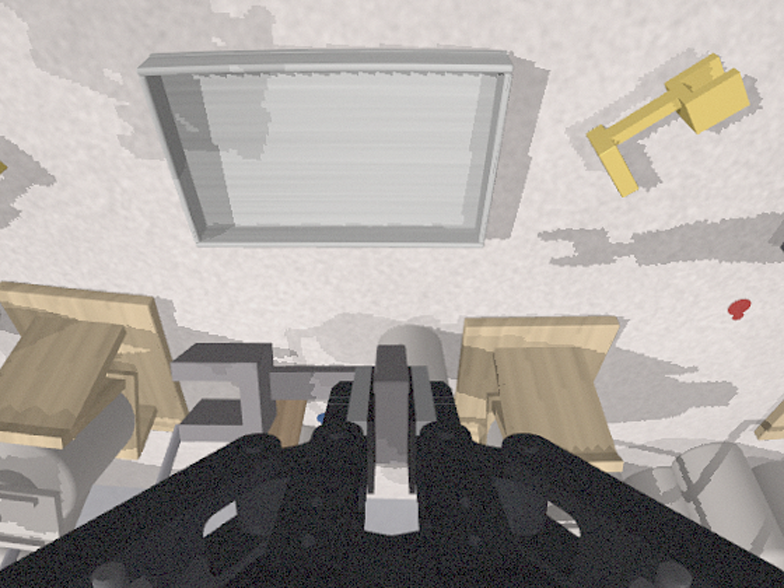

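Run:
```python
from h import *
f=np.load("pics/w5.npz");c=cam("wrist",(f["R"],f["p"]))
D=np.array([onz(c,(u/1.4,v/1.4),.022) for u,v in [(140,70),(512,66),(483,245),(197,245)]])
print(D,D.mean(0),np.linalg.norm(D-np.roll(D,-1,0),axis=1))
T=D.mean(0)+np.array([-.0016,.0315,0]);print(T, T-f["p"])
```

```text
[[ 0.4086 -0.0431  0.022 ]
 [ 0.3992  0.1326  0.022 ]
 [ 0.5053  0.1383  0.022 ]
 [ 0.5149 -0.0387  0.022 ]] [0.457  0.0473 0.022 ] [0.1759 0.1063 0.1773 0.1064]
[0.4554 0.0788 0.022 ] [-0.0015 -0.0012 -0.1428]
```

```bash
python3 -m pendant '[[[0,0,-0.7],0,0.05],[[0,0,-0.9],0,0.05],[[0,0,-0.9],0,0.05],[[0,0,-0.9],0,0.05],[[0,0,-0.3],0,0.05],[[0,0,0],0,0.05]]'
python3 - <<'E'
from h import *
o=env.observe();print(o['q'])
im,d=env.get_image("wrist"); np.savez("pics/w6.npz",im=im,d=d,R=o['tool_rot'],p=o['position'])
crop("w6",0,0,560,420,1.4,"w6")
E
```

```text
time_s: 10.65
position: [0.4649, 0.0759, 0.0608]
tool_rot: [[0.876, 0.48, -0.05], [0.045, 0.022, 0.999], [0.48, -0.877, -0.002]]
ft_force: [0.8, 0.3, -0.2]
grip_width: 0.0092
[  -8.0747   21.7827  121.2139   30.4546   10.1087 -129.7505]
```

View pics/w6.png

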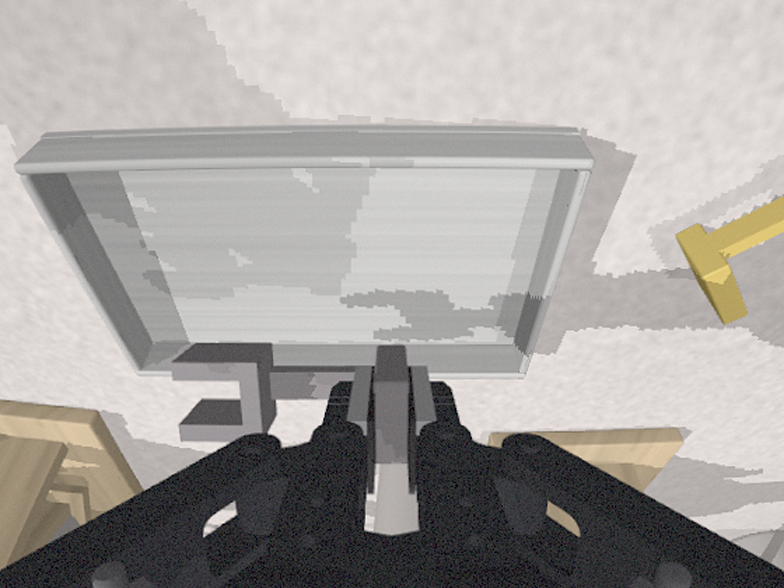

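```bash
python3 -m pendant '[[[0.3,0.1,0],0,0.05],[[0.3,0,-0.2],0,0.05],[[0.1,0,-0.4],0,0.05],[[0,0,-0.3],0,0.05],[[0,0,0],0,0.05]]'
python3 - <<'E'
from h import *
o=env.observe();print(o['q'])
E
```

```text
time_s: 11.12
position: [0.4906, 0.0777, 0.0444]
tool_rot: [[0.88, 0.472, -0.054], [0.047, 0.027, 0.999], [0.472, -0.881, 0.002]]
ft_force: [0.4, 0.0, 0.5]
grip_width: 0.0091
[  -7.3912   25.5282  118.0227   30.3412   10.0213 -129.1738]
```

```bash
python3 -m pendant '[[[0,0,0.2],1,0.05],[[0,0,0],1,0.05],[[-0.2,0,0],1,0.05],[[-0.3,0,0],1,0.05],[[-0.3,0,-0.2],0,0.05],[[0,0,0],0,0.05]]'
python3 - <<'E'
from h import *
o=env.observe();print(o['q'])
E
```

```text
time_s: 11.62
position: [0.4691, 0.0819, 0.0512]
tool_rot: [[0.834, 0.427, -0.349], [0.311, 0.157, 0.937], [0.455, -0.89, -0.002]]
ft_force: [-0.5, -0.2, -0.2]
grip_width: 0.0091
[ -12.3913   23.4403  119.6635   47.0619   19.5589 -165.2424]
```

```bash
python3 -m pendant '[[[0,0,-0.2],-0.6,0.05],[[0,0,-0.3],0,0.05],[[0,0,-0.3],0,0.05],[[0,0,0],0,0.05]]'
python3 - <<'E'
from h import *
o=env.observe();print(o['q'])
im,d=env.get_image("wrist"); np.savez("pics/w7.npz",im=im,d=d,R=o['tool_rot'],p=o['position'])
crop("w7",0,0,560,420,1.4,"w7")
E
```

```text
time_s: 11.95
position: [0.4732, 0.0848, 0.032]
tool_rot: [[0.854, 0.426, -0.299], [0.268, 0.131, 0.954], [0.446, -0.895, -0.002]]
ft_force: [-0.5, 0.2, -0.4]
grip_width: 0.0091
[ -10.665    26.355   119.8844   50.7579   15.5445 -165.2471]
```

View pics/w7.png

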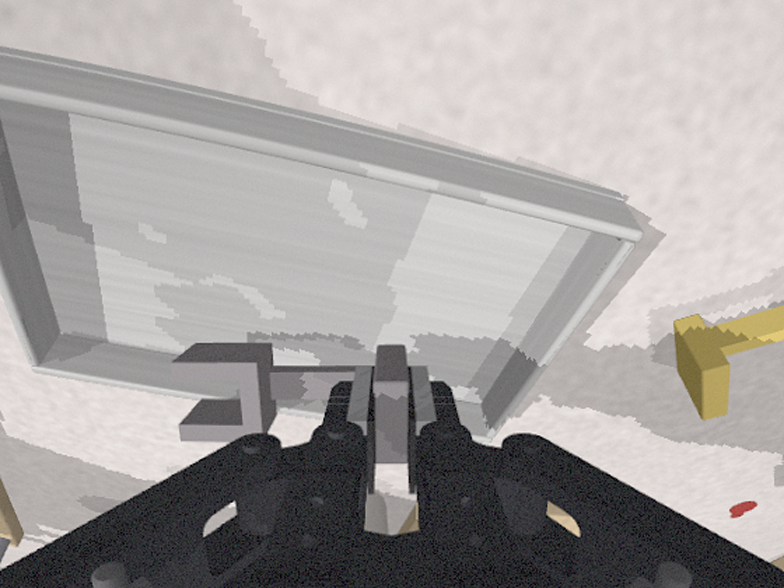

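```bash
python3 -m pendant '[[[-0.25,0,0],-0.3,0.05],[[-0.25,0,-0.15],-0.3,0.05],[[0,0,-0.2],0,0.05],[[0,0,0],0,0.05]]'
python3 - <<'E'
from h import *
o=env.observe();print(o['q'])
E
```

```text
time_s: 12.33
position: [0.4609, 0.0865, 0.0267]
tool_rot: [[0.87, 0.427, -0.246], [0.223, 0.106, 0.969], [0.44, -0.898, -0.003]]
ft_force: [0.5, -0.3, -0.3]
grip_width: 0.0093
[  -9.6885   26.515   121.8683   54.0728   12.5534 -165.2268]
```

```bash
python3 -m pendant '[[[0,0,-0.1],0,0.05],[[0,0,0],0,0.3],[[0,0,0],0,0.4],[[0,0,0],0,0.4],[[0,0,0],0,0.4],[[0,0,0],0,0.4]]'
python3 - <<'E'
from h import *
o=env.observe();print(o['q'])
im,d=env.get_image("wrist"); np.savez("pics/w8.npz",im=im,d=d,R=o['tool_rot'],p=o['position'])
crop("w8",0,0,560,420,1.4,"w8")
E
```

```text
time_s: 12.83
position: [0.4613, 0.0867, 0.0251]
tool_rot: [[0.871, 0.426, -0.244], [0.221, 0.105, 0.97], [0.438, -0.899, -0.003]]
ft_force: [0.7, 0.8, -1.1]
grip_width: 0.0344
[  -9.5875   26.765   121.8168   54.2362   12.3799 -165.2079]
```

View pics/w8.png

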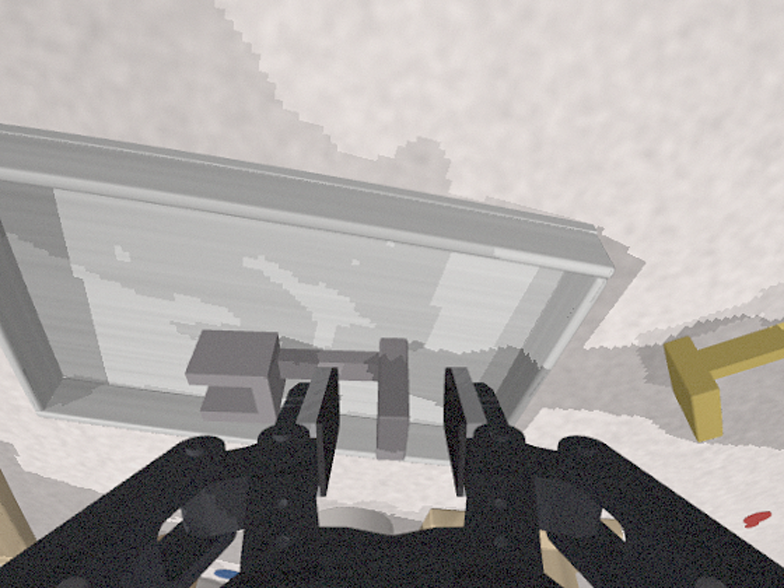

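```bash
python3 -m pendant '[[[0,0,0.3],0,0.4],[[0,0,0.6],0,0.4],[[0,0,1],0,0.4],[[0,0,1],0,0.4],[[0,0,1],0,0.2],[[0,0,1],0,0],[[0,0,0],0,0]]'
python3 - <<'E'
from h import *
o=env.observe();print(o['q'])
im,d=env.get_image("wrist"); np.savez("pics/w9.npz",im=im,d=d,R=o['tool_rot'],p=o['position'])
crop("w9",0,0,560,420,1.4,"w9")
E
```

```text
time_s: 13.47
position: [0.4632, 0.0865, 0.1773]
tool_rot: [[0.867, 0.434, -0.244], [0.222, 0.103, 0.97], [0.446, -0.895, -0.007]]
ft_force: [0.8, -0.2, 0.3]
grip_width: 0.0005
[  -9.5629    7.9149  109.8124   16.1261   38.7161 -124.3102]
```

View pics/w9.png

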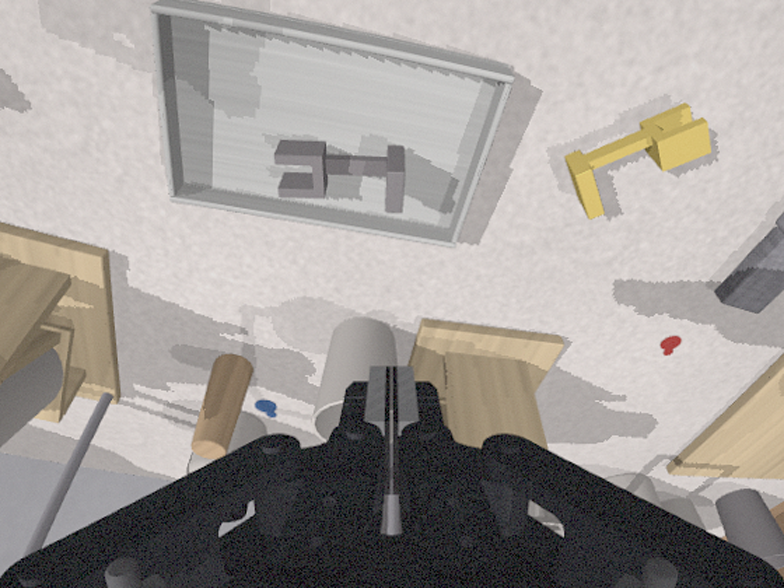

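```bash
python3 -m pendant '[[[0.3,-0.3,1],-1,0],[[0.3,-0.3,1],-1,0],[[0.3,-0.3,1],-1,0],[[0.3,-0.9,0],-0.9,0],[[0.4,-1,0],0,0],[[0.4,-1,0],0,0],[[0.4,-1,0],0,0],[[0.3,-1,0],0,0],[[0.3,-1,0],0,0],[[0.2,-1,0],0,0],[[0,-0.3,0],0,0],[[0,0,0],0,0]]'
python3 - <<'E'
from h import *
o=env.observe();print(o['q'])
im,d=env.get_image("wrist"); np.savez("pics/w10.npz",im=im,d=d,R=o['tool_rot'],p=o['position'])
crop("w10",0,0,560,420,1.4,"w10")
E
```

```text
time_s: 14.52
position: [0.557, -0.1582, 0.2597]
tool_rot: [[0.896, 0.434, 0.096], [-0.086, -0.043, 0.995], [0.436, -0.9, -0.001]]
ft_force: [-0.2, -0.2, 0.4]
grip_width: 0.0001
[ -32.7866   13.5411   86.1777   13.5881   57.7154 -122.2686]
```

View pics/w10.png

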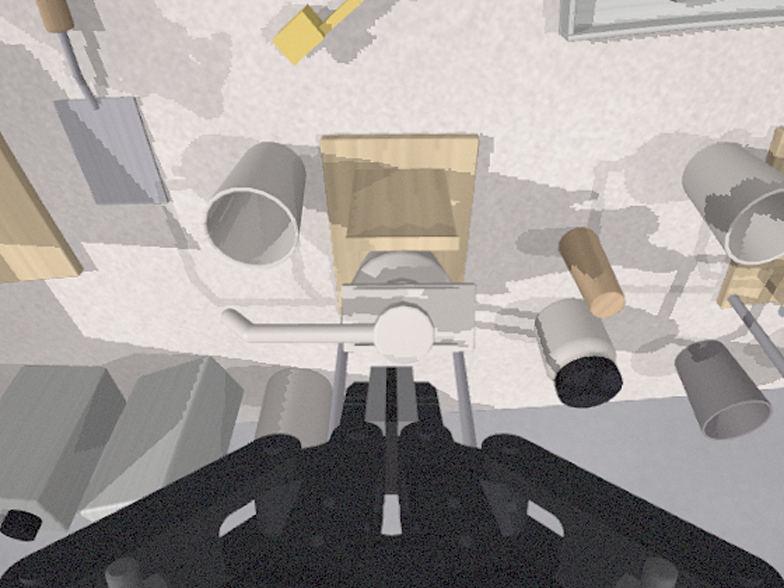

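Run:
```python
from h import *
f=np.load("pics/w10.npz");d=f["d"];R,p=f["R"],f["p"];c=cam("wrist",(R,p))
uv=(403.5/1.4,333/1.4);i,j=int(uv[1]),int(uv[0])
H=dpt(c,uv,np.median(d[i-5:i+6,j-5:j+6]));print(H,onz(c,uv,.188),R.T@(H-p))
zs=np.array([-.498,.048,.866]);
for k in (.03,.005,0): print(k,H+k*zs-p,(H+k*zs-p)/.03)
```

```text
[ 0.6045 -0.1566  0.1868] [ 0.6033 -0.1565  0.188 ] [0.0106 0.0861 0.0063]
0.03 [ 0.0325  0.0031 -0.0469] [ 1.0829  0.1032 -1.5648]
0.005 [ 0.0449  0.0019 -0.0686] [ 1.4979  0.0632 -2.2865]
0 [ 0.0474  0.0017 -0.0729] [ 1.5809  0.0552 -2.4308]
```

```bash
python3 -m pendant '[[[0.27,0.03,-0.39],0,0],[[0.27,0.03,-0.39],0,0],[[0.27,0.03,-0.39],0,0],[[0.27,0.03,-0.39],0,0],[[0,0,0],0,0]]'
python3 - <<'E'
from h import *
o=env.observe()
im,d=env.get_image("wrist"); np.savez("pics/w11.npz",im=im,d=d,R=o['tool_rot'],p=o['position'])
crop("w11",100,120,400,345,2.6,"w11")
R,p=o['tool_rot'],o['position']; H=np.array([.6045,-.1566,.1868]); print(R.T@(H-p),H-p)
E
```

```text
time_s: 14.98
position: [0.5893, -0.1502, 0.2122]
tool_rot: [[0.897, 0.432, 0.091], [-0.082, -0.04, 0.996], [0.434, -0.901, -0.0]]
ft_force: [-0.7, 0.4, -1.0]
grip_width: 0.0002
[ 0.0031  0.0297 -0.005 ] [ 0.0152 -0.0064 -0.0254]
```

View pics/w11.png

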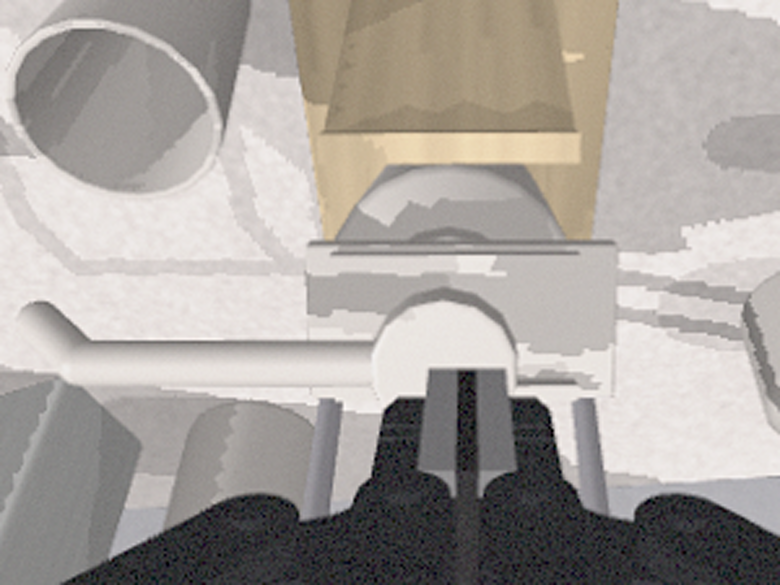

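```bash
python3 -m pendant '[[[0.03,-0.17,0],0,0],[[0.12,-0.02,-0.2],0,0],[[0.12,-0.02,-0.2],0,0],[[0.08,0,-0.14],0,0],[[0,0,0],0,0]]'
python3 - <<'E'
from h import *
o=env.observe()
R,p=o['tool_rot'],o['position']; H=np.array([.6045,-.1566,.1868]); print(R.T@(H-p),H-p,o['ft_force'])
E
```

```text
time_s: 15.45
position: [0.6001, -0.1588, 0.1976]
tool_rot: [[0.896, 0.435, 0.094], [-0.083, -0.043, 0.996], [0.437, -0.9, -0.002]]
ft_force: [0.3, 0.0, -0.1]
grip_width: 0.0001
[-0.001   0.0116  0.0027] [ 0.0044  0.0022 -0.0108] [ 0.3424  0.0288 -0.0601]
```

```bash
python3 -m pendant '[[[0.04,0.03,-0.07],0,0],[[0.04,0.03,-0.07],0,0],[[0.04,0,-0.07],0,0],[[0.02,-0.002,-0.035],0,0],[[0.02,-0.002,-0.035],0,0],[[0.02,-0.002,-0.035],0,0],[[0.02,-0.002,-0.035],0,0],[[0.02,-0.002,-0.035],0,0],[[0.02,-0.002,-0.035],0,0]]'
python3 - <<'E'
from h import *
o=env.observe()
R,p=o['tool_rot'],o['position']; H=np.array([.6045,-.1566,.1868]); print(R.T@(H-p),H-p,o['ft_force'])
im,d=env.get_image("wrist"); np.savez("pics/w12.npz",im=im,d=d,R=o['tool_rot'],p=o['position'])
crop("w12",100,120,400,345,2.6,"w12")
E
```

```text
time_s: 16.2
position: [0.6073, -0.1575, 0.1866]
tool_rot: [[0.895, 0.436, 0.093], [-0.083, -0.044, 0.996], [0.438, -0.899, -0.003]]
ft_force: [-3.6, 0.6, 5.1]
grip_width: 0.0001
[-0.0025 -0.0014  0.0007] [-0.0028  0.0009  0.0002] [-3.6023  0.6475  5.0844]
```

View pics/w12.png

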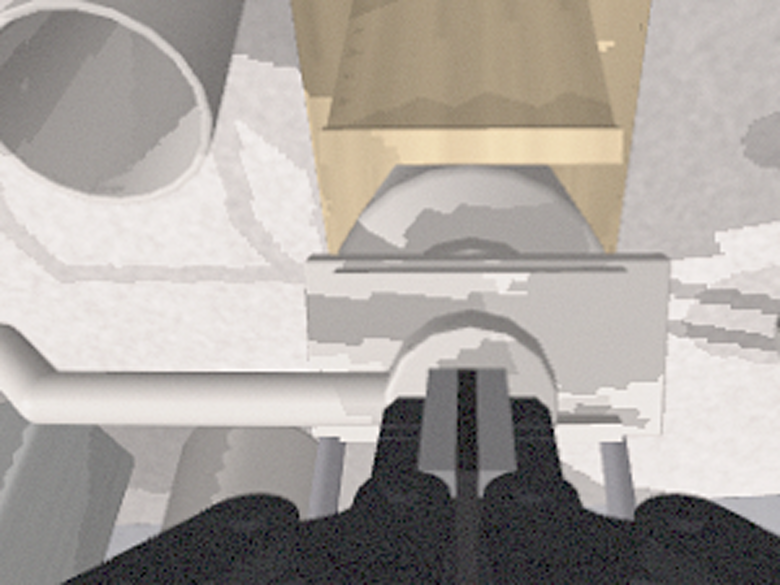

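```bash
python3 -m pendant '[[[0.02,-0.002,-0.035],0,0],[[0.02,-0.002,-0.035],0,0],[[0.02,-0.002,-0.035],0,0],[[0.02,-0.002,-0.035],0,0],[[0.02,-0.002,-0.035],0,0],[[0.02,-0.002,-0.035],0,0],[[0.02,-0.002,-0.035],0,0],[[0.02,-0.002,-0.035],0,0]]'
```

```text
time_s: 16.92
position: [0.6122, -0.158, 0.1782]
tool_rot: [[0.895, 0.436, 0.093], [-0.083, -0.043, 0.996], [0.439, -0.899, -0.003]]
ft_force: [-5.0, 1.6, 7.4]
grip_width: 0.0
```

```bash
python3 -m pendant '[[[0.02,-0.002,-0.035],0,0],[[0.02,-0.002,-0.035],0,0],[[0.018,-0.002,-0.03],0,0]]'; python3 -m pendant '[[[0.013,-0.001,-0.022],0,0],[[0,0,0],0,0]]'
```

```text
time_s: 17.17
position: [0.6139, -0.1581, 0.1752]
tool_rot: [[0.895, 0.436, 0.093], [-0.083, -0.043, 0.996], [0.439, -0.899, -0.003]]
ft_force: [-6.2, 1.7, 8.1]
grip_width: 0.0
time_s: 17.33
position: [0.6142, -0.1581, 0.1747]
tool_rot: [[0.895, 0.436, 0.093], [-0.083, -0.043, 0.996], [0.438, -0.899, -0.003]]
ft_force: [-7.4, 1.4, 8.4]
grip_width: 0.0003
```

```bash
python3 -m pendant '[[[0.013,-0.001,-0.022],0,0]]'; python3 -m pendant '[[[0.01,-0.001,-0.018],0,0]]'
```

```text
time_s: 17.42
position: [0.6144, -0.1581, 0.1745]
tool_rot: [[0.895, 0.437, 0.093], [-0.082, -0.044, 0.996], [0.439, -0.899, -0.003]]
ft_force: [-17.3, 2.0, 19.5]
grip_width: -0.0
time_s: 17.5
position: [0.6145, -0.1582, 0.1745]
tool_rot: [[0.895, 0.437, 0.093], [-0.082, -0.044, 0.996], [0.439, -0.899, -0.003]]
ft_force: [-19.6, 3.5, 21.7]
grip_width: 0.0004
```

```bash
python3 -m pendant '[[[-0.003,0,0.004],0,0],[[0,0,0],0,0],[[0,0,0],0,0]]'
```

```text
time_s: 17.75
position: [0.6144, -0.1581, 0.1746]
tool_rot: [[0.895, 0.437, 0.093], [-0.082, -0.044, 0.996], [0.439, -0.899, -0.003]]
ft_force: [-14.7, 2.4, 16.4]
grip_width: 0.0001
```

```bash
python3 -m pendant '[[[0,0,0],0,0],[[0,0,0],0,0],[[0,0,0],0,0],[[0,0,0],0,0],[[0,0,0],0,0],[[0,0,0],0,0]]';python3 -m pendant '[[[0,0,0],0,0],[[0,0,0],0,0],[[0,0,0],0,0],[[0,0,0],0,0],[[0,0,0],0,0],[[0,0,0],0,0]]'
python3 - <<'E'
from h import *
o=env.observe()
im,d=env.get_image("wrist"); np.savez("pics/w13.npz",im=im,d=d,R=o['tool_rot'],p=o['position'])
crop("w13",100,120,400,345,2.6,"w13")
E
```

```text
time_s: 18.25
position: [0.6144, -0.1581, 0.1746]
tool_rot: [[0.895, 0.437, 0.093], [-0.082, -0.044, 0.996], [0.439, -0.899, -0.003]]
ft_force: [-15.1, 1.9, 15.9]
grip_width: -0.0002
time_s: 18.75
position: [0.6144, -0.1581, 0.1746]
tool_rot: [[0.895, 0.437, 0.093], [-0.082, -0.044, 0.996], [0.439, -0.899, -0.003]]
ft_force: [-15.3, 1.6, 16.4]
grip_width: -0.0004
```

View pics/w13.png

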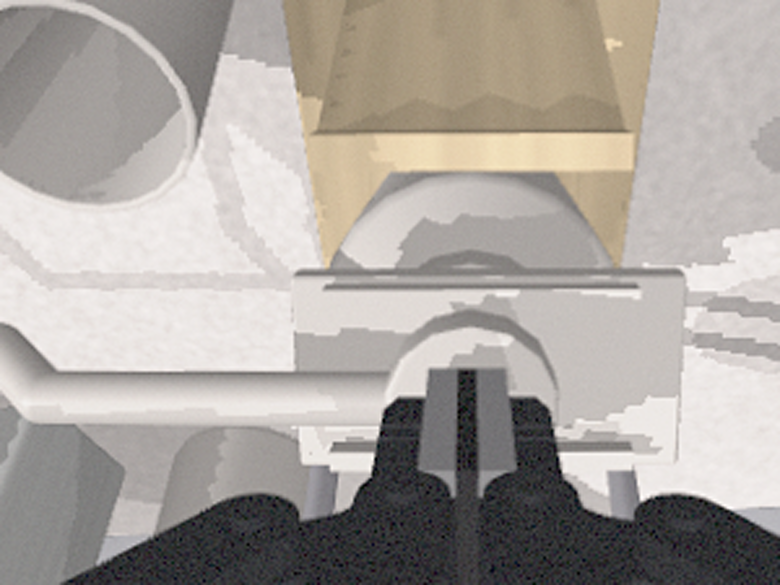

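Run:
```python
from h import *
zs=np.array([-.498,.048,.866])
def m(n,uv,k=2):
    f=np.load(f"pics/{n}.npz");c=cam("wrist",(f["R"],f["p"]));uv=(100+uv[0]/2.6,120+uv[1]/2.6);i,j=int(uv[1]),int(uv[0])
    X=dpt(c,uv,np.median(f["d"][i-k:i+k+1,j-k:j+k+1]));return X@zs
for n,h,dk in [("w11",(440,335),[(340,325),(560,330)]),("w12",(470,345),[(340,330),(610,330)]),("w13",(470,345),[(335,345),(630,345)])]:
    print(n,m(n,h),[m(n,q) for q in dk])
```

```text
w11 -0.14709577576684008 [np.float64(-0.1822094749665141), np.float64(-0.18197942884666385)]
w12 -0.14895566293099285 [np.float64(-0.18194865277430705), np.float64(-0.18171239148481777)]
w13 -0.16274089591186078 [np.float64(-0.1820830990614716), np.float64(-0.18190292153957818)]
```

```bash
python3 -m pendant '[[[-0.03,0.002,0.05],0,0],[[-0.04,0.004,0.07],0,0],[[-0.04,0.004,0.07],0,0],[[-0.04,0.004,0.07],0,0],[[-0.04,0.004,0.07],0,0],[[-0.04,0.004,0.07],0,0],[[-0.04,0.004,0.07],0,0],[[-0.08,0.007,0.14],0,0],[[-0.15,0.01,0.26],0,0],[[-0.3,0.03,0.5],0,0],[[-0.4,0.04,0.7],0,0],[[-0.4,0.04,0.7],0,0]]'; python3 -m pendant '[[[-0.6,0.04,0.6],0,0],[[-0.6,0.3,0.6],0,0],[[-0.6,0.3,0.6],0,0],[[0,0,0],0,0],[[0,0,0],0,0]]'
python3 - <<'E'
from h import *
o=env.observe()
for n in ["scene","side","wrist"]:
    im,d=env.get_image(n); np.savez(f"pics/{n}9.npz",im=im,d=d,R=o['tool_rot'],p=o['position'])
crop("scene9",180,70,440,340,2.2,"s9"); crop("wrist9",0,0,560,420,1.4,"wr9")
E
```

```text
time_s: 19.8
position: [0.5661, -0.1535, 0.2567]
tool_rot: [[0.896, 0.435, 0.093], [-0.083, -0.043, 0.996], [0.437, -0.899, -0.002]]
ft_force: [-0.5, 0.2, 0.6]
grip_width: 0.0002
time_s: 20.22
position: [0.5126, -0.1344, 0.3114]
tool_rot: [[0.894, 0.438, 0.094], [-0.082, -0.045, 0.996], [0.44, -0.898, -0.004]]
ft_force: [0.2, -0.3, -0.3]
grip_width: -0.0002
```

View pics/s9.png

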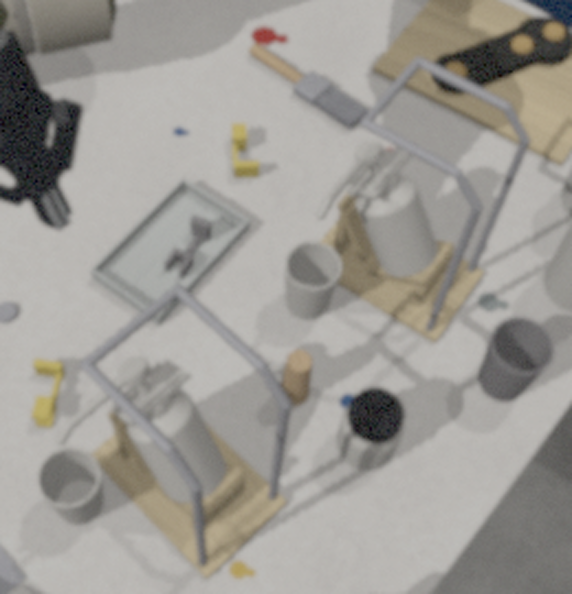

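View pics/wr9.png

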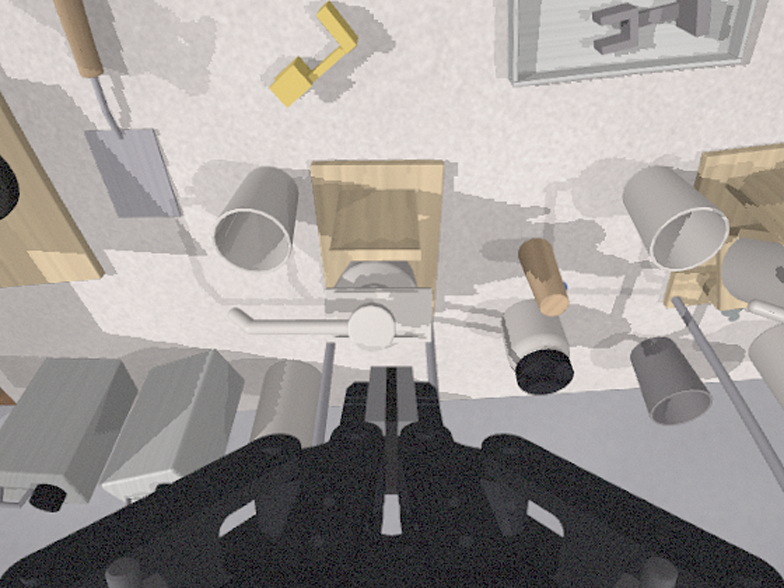

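Clip lies in the tray and everything else stands in place. I'll check that the head has come back up, then hand in.

Run:
```python
from h import *
zs=np.array([-.498,.048,.866])
f=np.load("pics/wrist9.npz");c=cam("wrist",(f["R"],f["p"]))
def m(u,v,k=2):
    u,v=u/1.4,v/1.4;i,j=int(v),int(u);return dpt(c,(u,v),np.median(f["d"][i-k:i+k+1,j-k:j+k+1]))
H=m(372,327);print(H,H@zs,[m(*q)@zs for q in [(337,300),(410,300)]])
P=m(617,30);Q=m(690,20);print("clip",P,Q)
```

```text
[ 0.6047 -0.1559  0.189 ] -0.14491842788147347 [np.float64(-0.1797510428151838), np.float64(-0.17958975379504094)]
clip [0.4848 0.0412 0.0053] [0.4742 0.0847 0.029 ]
```

```bash
python3 -c "
from rig import env
print(env.close_job(), env.observe()['time_s'])"
```

```text
the job is handed in; nothing more can be done
the job is handed in; nothing more can be done
```

The job is handed in. The clip is in the tray and the pump was pressed to its stop and came back up, at about 20 s of the 54 s. The hand-in reported no verdict.

- **Tilt:** The pendant can only turn the tool about the vertical. I got the lean by pushing against the arm's reach limit at a safe height until the gripper leaned about 30°.
- **Clip:** I slid the clip about 60 mm sideways, lifted it along the stem and dropped it a few millimetres into the tray. The lean had fallen to about 26° by then because of joint limits over the tray. The last pictures show the clip released and inside the tray.
- **Press:** I pressed with closed fingers, moving along the stem, but with the tool still at 26° instead of 30°. The force peaked at about 29.5 N, above the 15–25 N you asked for but well under 60 N. I then held it at about 22 N for a little over a second. While held, the push leaned about 45° from vertical rather than 30°, so there was some sideways load on the head.
- **Checks:** The head's height above the deck went from 35.0 mm to 19.3 mm while held, a stroke of about 15.7 mm. It was back to 34.8 mm at the end, so the head is fully up. In the last pictures the cups, jar, plug and other pump look undisturbed, and the force on the tool was near zero.

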